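# Weigh a sample bottle and show its label to the code reader

## Robot

A 7-joint arm with a two-finger parallel gripper is mounted at the origin on the work surface. World frame = base frame: x ahead of the robot, y to its left, z up, the work surface at z = 0. Lengths are in mm, angles in rad, forces in N, time in s.
With the tool pointing down it reaches from about 400 to 875 mm from the base axis. Payload 4.4 kg.
Tool frame: the origin (TCP) lies on the centre line of the jaws, within the pads' length; the fingertips stand 25 mm ahead of it and the grasp point (between the pads) lies 6 mm ahead of it (ctrl.finger_overhang is the distance from the TCP to the fingertips, in mm); z points along the fingers, y is the line along which they close (so a half turn about z gives the same grasp; the last joint's range is limited). The gripper opens to 85 mm and grips with 20 to 120 N. Pads are 22 mm wide; open, the fingers measure 114 mm over their backs; the gripper's body (76 mm by 85 mm) begins 54 mm behind the grasp point. The pads swing forward as they close: fully open they stand 13 mm farther back than shut.
Start: joints at [1.222, 0.628, 0.038, 1.517, -0.027, 0.996, -0.02], TCP at [181.407, -624.187, 222.913] pointing down, gripper open.
Joint ranges: [-3.06, 3.06], [-0.37, 2.12], [-1.25, 1.32], [0.18, 2.47], [-1.1, 4.24], [0.23, 1.98], [-2.94, 2.94]. Speed limits (rad/s): [2.57, 2.57, 3.14, 3.14, 3.14, 3.14, 3.14].

## Interface

Orientations are given as [roll, pitch, yaw] about the fixed x, y, z axes, in that order (R = Rz(yaw) Ry(pitch) Rx(roll)).
In Python, from cell import ctrl gives the robot as it stands. The module is installed in compiled form; this text tells all that it offers.
- The arm moves only by the tool play_rows, never from a script. Its argument "targets" is a list of rows, each a list of 5 numbers: the closure, from 0 (fully open) to 1 (shut), then the shift along the tool's x, y, z in cm, then the turn about the tool's z in degrees. In form: [[gripper, dx, dy, dz, spin], ...]. A call has 1 to 10 rows; each row is the pose to reach, as a shift and turn from the pose commanded when the call began, along the tool's axes at that moment; what a row does not reach only later rows make up. A row lasts 1/10 s, in which the tool goes at most 50 mm and 8.59 degrees, less where a joint would pass 70% of its speed; a pose out of reach is approached as far as the arm can. A call with a gripper value outside its range is refused whole. The fingers move at their own pace and stop on an object; the grip force is fixed at half the most. Time passes only in rows, so rows that repeat a pose let the fingers close. It gives the time, the measured TCP pose, the force, the opening and the grip force at its end, in the units of the state.
- ctrl.read_state(): the state, without advancing time (a new reading comes with each control period).
- ctrl.get_image(name): name is "scene" or "top" or "wrist"; returns (picture, depth): 400x640x3 uint8, red, green, blue; 400x640 float32, mm along the optical axis (not along the pixel's ray), 0 where there is no reading.
- ctrl.calibration(name): a dict with "vfov" (degrees; the focal length in pixels is half the picture's height over the tangent of half this angle, whatever the lens; pixels are square), "cx", "cy" (the principal point, pixels), "extrinsics" (4x4, takes a point from camera to world coordinates); the wrist camera has in their place "mount" (4x4, takes a point from camera to tool coordinates, whose origin is the TCP and whose axes are the flange's). Camera axes: x right, y down, z forward; pixel columns grow to the right and rows downward; lengths in mm; the calibration is good to about 2 mm. The wrist camera is an equidistant fisheye: a pixel r from the principal point sees the ray r / f radians off the axis. A picture is of the moment at which its call begins: read the wrist's pose just before it. calibration takes no time and is no camera call.
- ctrl.finish_job(): hands the job in; it is judged then, once.
Trained networks look in the newest picture that a camera, given by its name, has taken for a name from the list of things; names that differ only in an ending like _2 or _b are one class to them, and where a whole thing is asked for, a point or a joint stands for the part that bears it (a point fixed in the world has none). Each returns a list of dicts, best first, with "confidence" (0 to 1); they miss things now and then, are a little off and sometimes report something else, mostly with a low value. They report only what shows in the picture. A call takes as long as a camera call. They do not tell look-alikes from the thing itself.
- ctrl.search_frame(camera, name): "bbox" ([left, top, right, bottom] in pixels, round what is visible of it).
- ctrl.trace(camera, name): "pixels" (400x640 bool, what is visible of it) and "bbox" ([left, top, right, bottom] in pixels, round what is visible of it).
The state is a dict: "clock": time; "qpos": joint angles; "qd": joint speeds; "tau": joint torques, N m; "eef_pos": TCP position; "tool_rot": TCP orientation; "force": force on the tool from outside, world axes, zero at the start; "torque": the same for the moment, N m; "width": finger opening in mm; "gripper_force": force on a finger pad.
Only numpy, scipy, OpenCV 4.12 (cv2) and the standard library are available. Lean on these libraries where they do the work, as an engineer would, in place of code of your own. Each camera call takes 0.05 s, during which the arm holds its last target. There are 200 camera calls.

## Task

Take the small amber sample bottle out of the slanted wire cradle, stand it upright in the middle of the balance pan and let go of it, without ever pressing the sprung pan down to its stop. Once it has stood there by itself for about a second, take it again and stand it upright in the middle of the code reader's plate with the orange-barred label facing the red window squarely, then let go; leave everything else where it stands.

Things in the scene. Friction and masses are not known exactly. Their poses are not given: they have to be found in the camera images.
- bottle: the sample bottle: straight round amber glass body 48 mm in diameter and 70 mm tall, then a short shoulder and a black cap 33 mm in diameter whose top is 105 mm above the foot; 200 to 330 g, rigid. Origin at the centre of its foot, z along its axis to the cap, x out through the middle of the label. It starts in the cradle with its z axis leaning 50 degrees from vertical, its label towards the cradle's -y side and a little up
- label (a point): middle of the label: white paper over 80 degrees of the girth with an upright orange bar in its middle, 24 mm from the bottle's axis on its +x side, 40 mm above the foot. An orange stroke on the cap's top, from the centre to the rim, points the same way
- cradle: fixed wire cradle: two slanted steel rods on a dark base 125 x 44 mm. Origin on the bench, x the level direction in which the cap leans, z up. The bottle rests on the rods, foot centre at (-37, 0, 30) mm; nothing covers it, and it lifts straight out. Above the 8 mm base the cradle keeps within 18 mm either side of the bottle's axis, so fingers can straddle the bottle across the cradle's y
- balance: fixed white top-pan balance 230 x 170 mm, 44 mm tall below the pan. Origin on the bench under the pan's centre, -x towards its black display, z up
- pan_top (a point): centre of the upper face of the square steel pan (110 x 110 mm), 65 mm above the bench when unloaded; it sinks with the pan
- pan (a joint): how far the pan has sunk, in m: 0 unloaded, stop at 0.012. Sprung: 0.8 N per mm, so the bottle alone sinks it 2 to 5 mm; it reaches the stop at about 10 N
- reader: fixed code reader: grey plate 80 mm wide, its top 8 mm above the bench, in front of a blue block 76 mm wide, 50 mm deep and 70 mm tall. Origin on the bench under the middle of the plate's white disc, x from there towards the block, z up
- plate (a point): centre of the white disc (52 mm diameter, black rim) on the plate, where the bottle must stand, on the plate's upper face
- window (a point): middle of the red window in the block's face, 74 mm from the disc's centre along the reader's x, 46 mm above the bench; it looks to the reader's -x, at the bottle
- amber_tall: tall amber glass bottle with black cap and plain paper band, 62 mm dia, 150 mm tall; a bystander to leave alone, origin at the centre of its foot
- amber_short: amber jar with white cap and plain paper band, 56 mm dia, 110 mm tall; a bystander to leave alone, origin at the centre of its foot
- beaker: clear beaker, 64 mm dia, 80 mm tall; a bystander to leave alone, origin at the centre of its foot
- dropper: small amber dropper bottle with red bulb, 36 mm dia, 95 mm tall; a bystander to leave alone, origin at the centre of its foot
- dish: white weighing dish, 68 mm dia, 18 mm tall; a bystander to leave alone, origin at the centre of its foot
- stopper: brick-red rubber stopper, 36 mm dia, 30 mm tall; a bystander to leave alone, origin at the centre of its foot
- wash: white plastic bottle with green cap, 60 mm dia, 130 mm tall; a bystander to leave alone, origin at the centre of its foot
- mug: grey plastic cup, 72 mm dia, 85 mm tall; a bystander to leave alone, origin at the centre of its foot
Mind the look-alikes: they are no part of the job. Leave any yellow look-alike of the bottle alone.

How it is judged (in metres and radians):
On the way:
1. the bottle stands upright in the middle of the balance pan, let go (within 25 mm of the pan's centre) (horizontal distance between bottle and pan_top below 0.025 m and z of bottle in the frame of pan_top between -0.004 and 0.004 m and contact force between bottle and the fingers below 0.1 N and linear speed of bottle below 0.02 m/s and angle between bottle's own z axis and vertical below 0.08 rad), for 0.8 s.
At the end, for the whole second after the job is handed in: the bottle stands upright and at rest on the reader's plate, its axis within 14 mm of the disc's centre, the middle of its label turned to the window within 15 degrees (0.26 rad), and it is let go (horizontal distance between bottle and plate below 0.014 m and z of bottle in the frame of plate between -0.004 and 0.004 m and angle between the x axis of bottle and the x axis of reader, either way round below 0.26 rad and x of label in the frame of reader above 0.005 m and contact force between bottle and the fingers below 0.1 N and linear speed of bottle below 0.02 m/s and angle between bottle's own z axis and vertical below 0.08 rad); the robot touches nothing.
It fails at once if the balance pan pressed down to its stop (sunk more than 10.5 mm) (value of joint pan above 0.0105 m).
It fails at once if another vessel or the stopper shifted by more than 40 mm or tipped over (distance of any of amber_tall, amber_short, beaker, dropper, dish, stopper, wash, mug from where it was at the start of the episode above 0.04 m or angle between any of amber_tall, amber_short, beaker, dropper, dish, stopper, wash, mug's own z axis and vertical above 0.5 rad).
It also fails if it takes over 54 s, if anything falls off the work surface, if the arm or the gripper's body presses on something with over 40 N, if the wrist force passes 120 N, or if a joint passes its speed limit or range.

## Working session

There is one attempt and no reset: what is moved stays moved. The work goes in short steps, Python scripts to look and compute and a tool call to move; the robot and the scene stay as the last step left them, time stands still between calls to the robot, and variables do not carry over. Pictures are saved under pics/ and viewed, at most 10 in all, crops included, and the job is handed in when it is done.

Besides the shell and the picture viewer there is one more tool, called by a JSON object that holds its "method" and its "body". play_rows: Moves the arm, as the interface text tells. Its arguments: {"type":"object","properties":{"targets":{"type":"array"}},"required":["targets"]}

```bash
mkdir -p pics; cat > h.py <<'E'
import numpy as np, cv2
from cell import ctrl
from scipy.spatial.transform import Rotation as R
def cal(n):
    c=ctrl.calibration(n); f=200/np.tan(np.radians(c["vfov"]/2)); return c,f
def world(n,depth,us,vs):
    c,f=cal(n); us=np.asarray(us,float); vs=np.asarray(vs,float)
    d=depth[vs.astype(int),us.astype(int)]
    P=np.stack([(us-c["cx"])/f*d,(vs-c["cy"])/f*d,d,np.ones_like(d)],-1)
    return (P@np.array(c["extrinsics"]).T)[...,:3]
def save(n,im,crop=None,s=1):
    if crop: im=im[crop[1]:crop[3],crop[0]:crop[2]]
    im=cv2.resize(im,None,fx=s,fy=s,interpolation=cv2.INTER_CUBIC)
    cv2.imwrite(f"pics/{n}.png",im[...,::-1])
E
python3 - <<'E'
from h import *
out=[]
for n in ("scene","top"):
    im,d=ctrl.get_image(n); save(n+"0",im); np.savez(f"{n}.npz",im=im,d=d)
    c,f=cal(n); print(n,f,np.round(c["extrinsics"],3).tolist())
    for t in ("bottle","cradle","balance","pan_top","reader","plate","amber_tall","amber_short","dropper","mug","wash","beaker","dish","stopper"):
        for r in ctrl.trace(n,t)[:3]:
            m=r["pixels"]; v,u=np.nonzero(m); ok=d[v,u]>0
            p=world(n,d,u[ok],v[ok])
            print(n,t,round(r["confidence"],2),np.round(r["bbox"]),np.round(np.median(p,0)),np.round(np.percentile(p,[2,98],axis=0)).tolist())
s=ctrl.read_state();print(s)
E
```

```text
scene 490.30086274917335 [[-0.394, 0.633, -0.667, 1508.788], [0.919, 0.275, -0.281, 413.925], [0.006, -0.724, -0.69, 1040.039], [0.0, 0.0, 0.0, 1.0]]
scene bottle 0.83 [446. 238. 472. 276.] [595. 441.  42.] [[521.0, 416.0, 8.0], [624.0, 462.0, 51.0]]
scene bottle 0.78 [443. 189. 479. 217.] [377. 392.  39.] [[337.0, 347.0, 15.0], [403.0, 443.0, 51.0]]
scene bottle 0.51 [411. 208. 432. 227.] [538. 311.  91.] [[469.0, 280.0, 40.0], [560.0, 335.0, 109.0]]
scene cradle 0.88 [413. 223. 432. 252.] [546. 318.  10.] [[492.0, 282.0, 3.0], [574.0, 344.0, 67.0]]
scene balance 0.67 [279. 173. 351. 242.] [573.  22.  47.] [[428.0, -69.0, 14.0], [652.0, 100.0, 69.0]]
scene balance 0.63 [192. 168. 247. 208.] [ 616. -312.   16.] [[492.0, -368.0, 1.0], [654.0, -275.0, 74.0]]
scene pan_top 0.85 [293. 187. 336. 221.] [582.  16.  66.] [[526.0, -38.0, 61.0], [633.0, 68.0, 70.0]]
scene reader 0.78 [192. 170. 247. 207.] [ 614. -311.   16.] [[490.0, -370.0, 0.0], [654.0, -273.0, 74.0]]
scene plate 0.89 [187. 166. 245. 207.] [ 617. -312.   18.] [[492.0, -368.0, 3.0], [654.0, -275.0, 74.0]]
scene amber_tall 0.9
[... 3058 characters left out ...]
 70.0, 73.0]]
{'clock': 1.5, 'qpos': array([ 1.22222205,  0.62841277,  0.03847741,  1.51742313, -0.02700744,
        0.99631487, -0.01999387]), 'qd': array([ 0.00019112,  0.00103863,  0.00131073,  0.00077976,  0.00085393,
        0.00021327, -0.00063372]), 'tau': array([ 3.04124942e-04, -5.63263321e+01,  1.22538641e+00, -1.93776870e+01,
        1.08650987e-02,  1.63179469e-03,  9.79851134e-08]), 'eef_pos': array([ 181.40228568, -624.16732027,  222.89730666]), 'tool_rot': array([-3.14155113e+00, -5.40955438e-05,  2.82769105e-01]), 'force': array([-1.16442309, -0.09619474,  0.27525453]), 'torque': array([ 0.04260338, -0.00752514,  0.0539119 ]), 'gripper_force': 0.0, 'width': 85.36946500130766}
```

View image.

```bash
python3 - <<'E'
from h import *
im=np.load("scene.npz")["im"]
a=cv2.resize(im[170:290,380:530],None,fx=5,fy=5,interpolation=cv2.INTER_CUBIC)
cv2.imwrite("pics/crop_scene.png",a[...,::-1])
im=np.load("top.npz")["im"]
save("crop_top",im,(150,130,480,280),2.4)
E
```

```text
(no output)
```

View pics/crop_scene.png

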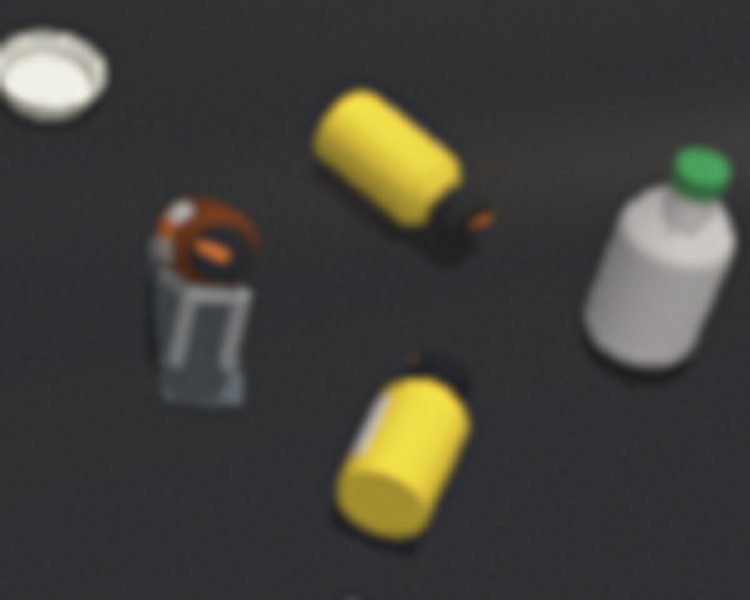

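View pics/crop_top.png

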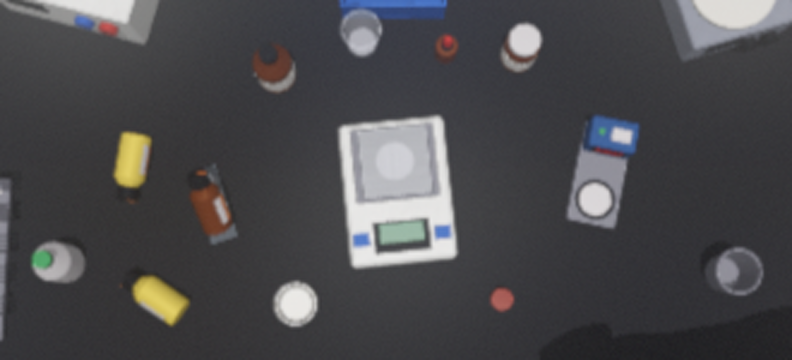

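The bottle sought is the amber one in the cradle (scene 421,217; top 236,215). Things that could be mistaken for it: the yellow look-alikes (scene 461,203 and 459,257), the tall amber bottle (361,262), the amber jar (221,231) and the dropper (257,246). The crop shows the amber body, black cap, orange stroke and cradle, so the choice is confirmed.

```bash
cat >> h.py <<'E'
def go(x,y,z,yaw=None,verbose=True):
    s=ctrl.read_state(); p=s["eef_pos"]; Rm=R.from_euler("xyz",s["tool_rot"]).as_matrix()
    d=Rm.T@(np.array([x,y,z])-p)/10
    cur=np.arctan2(Rm[1,0],Rm[0,0]); sp=0 if yaw is None else -((np.degrees(yaw-cur)+90)%180-90)
    print("shift cm",np.round(d,2),"spin",round(sp,1),"clock",s["clock"],"tcp",np.round(p,1),"cur yaw deg",round(np.degrees(cur),1),"j7",round(s["qpos"][6],2))
E
python3 - <<'E'
from h import *
from scipy.optimize import least_squares
B=[]
for n in ("scene","top"):
    z=np.load(n+".npz"); im,d=z["im"],z["d"]
    vv,uu=np.nonzero(d>0); P=world(n,d,uu,vv); C=im[vv,uu].astype(int)
    hsv=cv2.cvtColor(im,cv2.COLOR_RGB2HSV)[vv,uu].astype(int)
    near=(abs(P[:,0]-515)<80)&(abs(P[:,1]-306)<60)
    a=near&(C[:,0]-C[:,2]>30)&(P[:,2]>30); B.append(P[a]); 
    def fit(pts):
        def r(q):
            c,s=np.cos(q[2]),np.sin(q[2]); F=np.array([q[0]-37*c,q[1]-37*s,30]); k=np.array([np.sin(.8727)*c,np.sin(.8727)*s,np.cos(.8727)])
            w=pts-F; t=w@k; rad=np.linalg.norm(w-t[:,None]*k,axis=1)
            return np.where((t<72),rad-24,0)+np.maximum(0,-t)
        return least_squares(r,[515,306,.35],loss="soft_l1",x_scale=[10,10,.3])
    f=fit(P[a]); print(n,"cradle",f.x,f.cost/a.sum(),a.sum())
    cb=near&(abs(P[:,2]-6)<7)&(C.sum(1)>230)
    pan=(P[:,2]>58)&(P[:,2]<72)&(abs(P[:,0]-578)<75)&(abs(P[:,1]-14)<75)
    print(" pan rect",cv2.minAreaRect(P[pan,:2].astype(np.float32)))
    rd=(abs(P[:,0]-570)<110)&(abs(P[:,1]+320)<75)
    disc=rd&(C.min(1)>140)&(P[:,2]<25)
    print(" disc",cv2.minEnclosingCircle(P[disc,:2].astype(np.float32)),P[disc].mean(0),disc.sum())
    m=rd&(P[:,2]>4)&(C.sum(1)>180)
    print(" reader rect",cv2.minAreaRect(P[m,:2].astype(np.float32)))
    bl=rd&(P[:,2]>55); print(" block top",cv2.minAreaRect(P[bl,:2].astype(np.float32)))
f=fit(np.vstack(B)); print("both",f.x)
E
```

```text
scene cradle [5.08051926e+02 3.08611986e+02 3.34380651e-01] 0.060534507157454995 160
 pan rect ((577.8367919921875, 15.588687896728516), (116.36026763916016, 110.40555572509766), 6.125809192657471)
 disc ((578.473876953125, -295.07159423828125), 84.79679870605469) [ 535.12970744 -307.11363089   10.00567789] 186
 reader rect ((566.4805297851562, -321.285400390625), (89.64796447753906, 173.75863647460938), 79.6251449584961)
 block top ((624.518310546875, -331.2757568359375), (79.08663177490234, 54.15309524536133), 77.23002624511719)
top cradle [5.10095075e+02 3.09848449e+02 3.52083280e-01] 0.9962775693246283 221
 pan rect ((578.2403564453125, 15.647972106933594), (110.80071258544922, 111.00216674804688), 5.3195977210998535)
 disc ((545.0333251953125, -315.2784118652344), 61.464630126953125) [ 550.40539594 -315.45507625    7.9081664 ] 381
 reader rect ((575.7723999023438, -317.7632141113281), (99.47634887695312, 184.40899658203125), 74.38729858398438)
 block top ((622.7852172851562, -331.6482238769531), (75.76364135742188, 52.61359405517578), 77.9958724975586)
both [5.09627584e+02 3.09441628e+02 3.57005341e-01]
```

```bash
python3 - <<'E'
from h import *
go(480,-300,240,.345); go(517.4,312,240,.345)
print(np.round(ctrl.calibration("wrist")["mount"],3), cal("wrist")[1],cal("wrist")[0]["cx"],cal("wrist")[0]["cy"])
E
```

```text
shift cm [ 37.72 -22.8   -1.71] spin -3.6 clock 1.5 tcp [ 181.4 -624.2  222.9] cur yaw deg 16.2 j7 -0.02
shift cm [ 58.39 -80.52  -1.7 ] spin -3.6 clock 1.5 tcp [ 181.4 -624.2  222.9] cur yaw deg 16.2 j7 -0.02
[[  -0.      -0.964   -0.265   65.713]
 [   1.      -0.       0.      -1.091]
 [  -0.      -0.265    0.964 -151.018]
 [   0.       0.       0.       1.   ]] 309.70691628693146 321.37896313492456 200.0394339640279
```

{"method": "play_rows", "body": {"targets": [[0, 4, -3, -1.7, 0], [0, 8, -5.5, -1.7, 0], [0, 12, -8, -1.7, 0], [0, 16, -10.5, -1.7, 0], [0, 20, -13, -1.7, 0], [0, 24, -16, -1.7, 0], [0, 28, -18.5, -1.7, 0], [0, 32, -21, -1.7, 0], [0, 36, -23, -1.7, 0], [0, 38, -26, -1.7, 0]]}}

```text
clock: 2.5
eef_pos: [477.5, -266.6, 240.1]
tool_rot: [3.14, -0.003, 0.285]
force: [0.1, 0.6, -0.1]
width: 85.3
gripper_force: 0.0
```

{"method": "play_rows", "body": {"targets": [[0, 1.5, -4.5, 0, 0], [0, 3.5, -9, 0, 0], [0, 5, -13.5, 0, 0], [0, 7, -18, 0, 0], [0, 8.5, -22.5, 0, 0], [0, 10.5, -27, 0, 0], [0, 12, -31.5, 0, 0], [0, 14, -36, 0, 0], [0, 15.5, -40.5, 0, 0], [0, 17, -44, 0, 0]]}}

```text
clock: 3.5
eef_pos: [513.7, 205.0, 240.2]
tool_rot: [-3.141, -0.001, 0.285]
force: [1.0, -0.2, 0.4]
width: 85.3
gripper_force: 0.0
```

```bash
python3 - <<'E'
from h import *
go(517.4,312,240,.345)
E
```

```text
shift cm [  3.36 -10.17   0.03] spin -3.4 clock 3.5 tcp [513.7 205.  240.2] cur yaw deg 16.3 j7 -1.75
```

{"method": "play_rows", "body": {"targets": [[0, 1.2, -3.6, 0, -2], [0, 2.4, -7.2, 0, -3.4], [0, 3.4, -10.2, 0, -3.4], [0, 3.4, -10.2, 0, -3.4], [0, 3.4, -10.2, 0, -3.4]]}}

```text
clock: 4.0
eef_pos: [518.1, 309.2, 239.6]
tool_rot: [3.141, 0.0, 0.344]
force: [0.3, -0.3, 0.3]
width: 85.2
gripper_force: 0.0
```

```bash
cat >> h.py <<'E'
def wcloud(im,d,s,us,vs):
    c,f=cal("wrist"); us=np.asarray(us,float); vs=np.asarray(vs,float)
    dd=d[vs.astype(int),us.astype(int)].astype(float)
    x,y=us-c["cx"],vs-c["cy"]; r=np.hypot(x,y)+1e-9; t=np.tan(r/f)
    P=np.stack([x/r*t*dd,y/r*t*dd,dd],-1)
    M=np.array(c["mount"]); P=P@M[:3,:3].T+M[:3,3]
    return P@R.from_euler("xyz",s["tool_rot"]).as_matrix().T+s["eef_pos"]
E
python3 - <<'E'
from h import *
from scipy.optimize import least_squares
go(517.4,312,240,.345)
s=ctrl.read_state(); im,d=ctrl.get_image("wrist"); np.savez("w1.npz",im=im,d=d); save("w1",im)
vv,uu=np.nonzero(d>0); P=wcloud(im,d,s,uu,vv); C=im[vv,uu].astype(int)
near=(abs(P[:,0]-510)<80)&(abs(P[:,1]-309)<55)
a=near&(P[:,2]>40)&(P[:,2]<120); pts=P[a]
def r(q):
    c,sn=np.cos(q[2]),np.sin(q[2]); F=np.array([q[0]-37*c,q[1]-37*sn,30+q[3]]); k=np.array([np.sin(.8727)*c,np.sin(.8727)*sn,np.cos(.8727)])
    w=pts-F; t=w@k; rad=np.linalg.norm(w-t[:,None]*k,axis=1)
    return np.where(t<68,rad-24,np.where(t>88,rad-16.5,0))
f=least_squares(r,[509,309,.345,0],loss="soft_l1",x_scale=[10,10,.3,3]); print(f.x,f.cost/len(pts),len(pts))
c,sn=np.cos(f.x[2]),np.sin(f.x[2]); F=np.array([f.x[0]-37*c,f.x[1]-37*sn,30]); k=np.array([.766*c,.766*sn,.643])
t=(pts-F)@k; print("t range",np.percentile(t,[0.5,2,98,99.5]))
# orange stroke on cap & label bar
o=a&(C[:,0]>150)&(C[:,0]-C[:,2]>90); po=P[o]; 
e1=np.cross([0,0,1.],k); e1/=np.linalg.norm(e1); e2=np.cross(k,e1)  # e1 = cradle +y, e2 up-ish
w=po-F; tt=w@k; print(o.sum(),np.percentile(tt,[5,50,95]))
for nm,q in (("cap",tt>95),("body",tt<75)):
    if q.sum(): m=w[q]; print(nm,q.sum(),np.round([(m@e1).mean(),(m@e2).mean(),(m@k).mean()],1),"angle from +y toward up",np.degrees(np.arctan2((m@e2).mean(),(m@e1).mean())))
G=F+60*k; print("grasp",G,F,k); go(G[0],G[1],74.6,f.x[2])
E
```

```text
shift cm [ 0.02 -0.28 -0.04] spin -0.1 clock 4.0 tcp [518.1 309.2 239.6] cur yaw deg 19.7 j7 -1.86
[5.09332237e+02 3.09522875e+02 3.31251793e-01 7.82058643e-01] 1.0666649895954399 3203
t range [  1.21296572   4.63591463 104.31586553 104.77233028]
455 [ 37.01067126  73.73118838 104.28616416]
cap 62 [ -7.7   3.9 104.2] angle from +y toward up 152.88456374772866
body 273 [-4.  18.4 65. ] angle from +y toward up 102.14576277164541
grasp [517.80513557 312.43690951  68.58      ] [474.34370649 297.48947553  30.        ] [0.72435715 0.2491239  0.643     ]
shift cm [ 0.1  -0.47 16.51] spin 0.6 clock 4.05 tcp [518.5 307.9 239.7] cur yaw deg 19.6 j7 -1.86
```

View pics/w1.png

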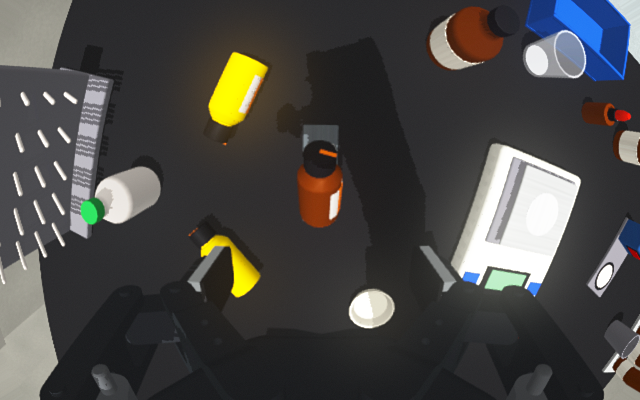

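The wrist picture shows the amber bottle in the cradle at (320,190), its label on the right at (340,205) and the cap stroke pointing right at (328,154). The yellow look-alikes stay clear of the fingers.

{"method": "play_rows", "body": {"targets": [[0, 0.1, -0.4, 4, 0.6], [0, 0.1, -0.4, 8, 0.6], [0, 0.1, -0.4, 11, 0.6], [0, 0.1, -0.4, 14, 0.6], [0, 0.1, -0.4, 15.5, 0.6], [0, 0.1, -0.4, 16.5, 0.6], [0, 0.1, -0.4, 16.5, 0.6], [0, 0.1, -0.4, 16.5, 0.6]]}}

```text
clock: 4.85
eef_pos: [518.9, 313.2, 76.0]
tool_rot: [-3.141, -0.002, 0.331]
force: [-0.2, -0.6, -0.2]
width: 85.5
gripper_force: 0.0
```

```bash
python3 - <<'E'
from h import *
go(517.8,312.4,74.6,.3313); s=ctrl.read_state(); print(s["width"],s["force"])
E
```

```text
shift cm [-0.13  0.04  0.14] spin -0.0 clock 4.85 tcp [518.9 313.2  76. ] cur yaw deg 19.0 j7 -1.9
85.47280580106006 [-0.15949867 -0.55529807 -0.15326436]
```

Close on it, then lift.

{"method": "play_rows", "body": {"targets": [[0.3, -0.1, 0, 0.1, 0], [1, -0.1, 0, 0.1, 0], [1, -0.1, 0, 0.1, 0], [1, -0.1, 0, 0.1, 0], [1, -0.1, 0, 0.1, 0], [1, -0.1, 0, 0.1, 0], [1, -0.1, 0, 0.1, 0], [1, -0.1, 0, 0.1, 0]]}}

```text
clock: 5.65
eef_pos: [518.3, 311.8, 75.7]
tool_rot: [3.14, -0.002, 0.331]
force: [-1.7, -3.2, 9.9]
width: 36.6
gripper_force: 56.2
```

{"method": "play_rows", "body": {"targets": [[1, 0, 0, -1, 0], [1, 0, 0, -2.5, 0], [1, 0, 0, -4, 0], [1, 0, 0, -6, 0], [1, 0, 0, -8, 0], [1, 0, 0, -10, 0], [1, 0, 0, -10, 0], [1, 0, 0, -10, 0]]}}

```text
clock: 6.45
eef_pos: [517.2, 313.2, 174.8]
tool_rot: [-3.141, -0.002, 0.332]
force: [-0.5, 0.1, -0.6]
width: 0.3
gripper_force: 0.0
```

```bash
python3 - <<'E'
from h import *
s=ctrl.read_state(); im,d=ctrl.get_image("wrist"); np.savez("w2.npz",im=im,d=d); 
i2,d2=ctrl.get_image("scene"); np.savez("s2.npz",im=i2,d=d2)
a=cv2.resize(im,(480,300)); b=cv2.resize(i2[130:290,340:500],(300,300),interpolation=cv2.INTER_CUBIC)
cv2.imwrite("pics/g2.png",np.hstack([a,b])[...,::-1]); go(517,312,170,.3313)
E
```

```text
shift cm [0.03 0.06 0.34] spin 0.0 clock 6.55 tcp [516.5 312.5 173.4] cur yaw deg 19.0 j7 -1.88
```

View pics/g2.png

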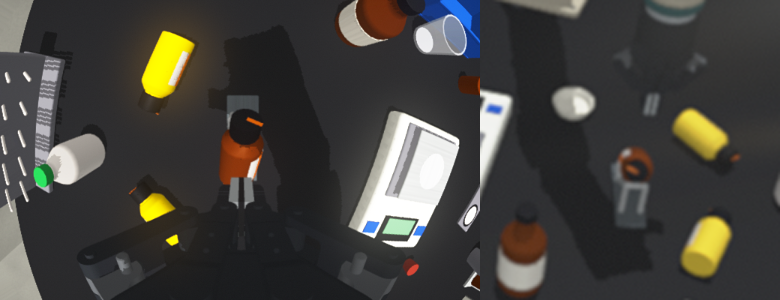

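```bash
cat > fit.py <<'E'
from h import *
from scipy.optimize import least_squares
def fitb(pts,x0,fixlean=None):
    # q: foot xyz, lean, yaw ; model distance to capped profile
    def r(q):
        l=q[3] if fixlean is None else fixlean
        k=np.array([np.sin(l)*np.cos(q[4]),np.sin(l)*np.sin(q[4]),np.cos(l)])
        w=pts-q[:3]; t=w@k; rad=np.linalg.norm(w-t[:,None]*k,axis=1)
        R_=np.interp(t,[0,70,82,105],[24,24,16.5,16.5])
        side=rad-R_
        return np.where((t>102)&(rad<15),t-105,np.where((t<3)&(rad<22),-t,side))+np.maximum(0,t-105)+np.maximum(0,-t)
    return least_squares(r,x0,loss="soft_l1",x_scale=[10,10,10,.3,.3])
def show(n,pts):
    f=fitb(pts,[474,297.5,30,.87,.33]); q=f.x
    print(n,"foot",np.round(q[:3],1),"lean",round(np.degrees(q[3]),1),"yaw",round(np.degrees(q[4]),1),"cost",round(f.cost/len(pts),2),len(pts)); return q
E
python3 - <<'E'
from fit import *
s=ctrl.read_state()
for nm in ("w2","s2","scene"):
    z=np.load(nm+".npz"); im,d=z["im"],z["d"]; vv,uu=np.nonzero(d>0)
    P=wcloud(im,d,s,uu,vv) if nm[0]=="w" else world("scene",d,uu,vv)
    C=im[vv,uu].astype(int)
    a=(abs(P[:,0]-510)<80)&(abs(P[:,1]-309)<55)&(P[:,2]>35)&(P[:,2]<125)
    if nm=="w2": a&=(P[:,2]<118)
    show(nm,P[a])
    if nm=="w2":
        g=(np.hypot(P[:,0]-517,P[:,1]-312)<30)&(P[:,2]>125)&(P[:,2]<260); print("jaw pts",g.sum(),np.round(np.percentile(P[g],[1,50,99],axis=0),0).tolist())
E
```

```text
w2 foot [468.7 303.5  32.4] lean 53.6 yaw 11.1 cost 0.35 4557
jaw pts 10543 [[505.0, 284.0, 189.0], [526.0, 314.0, 237.0], [536.0, 341.0, 260.0]]
s2 foot [473.7 303.9  36. ] lean 55.4 yaw 11.8 cost 3.42 362
scene foot [475.4 297.3  31.7] lean 51.7 yaw 19.2 cost 3.4 374
```

```bash
python3 - <<'E'
from h import *
print(ctrl.finger_overhang)
s=ctrl.read_state(); go(517,312,170,.3313)
z=np.load("s2.npz"); d=z["d"]; vv,uu=np.nonzero(d>0); P=world("scene",d,uu,vv)
g=(np.hypot(P[:,0]-517,P[:,1]-312)<35)&(P[:,2]>118)&(P[:,2]<260)
for q in P[g][np.argsort(P[g][:,2])][::6][:25]: print(np.round(q))
z=np.load("w2.npz"); d=z["d"]; vv,uu=np.nonzero(d>0); P=wcloud(None,d,s,uu,vv)
g=(np.hypot(P[:,0]-517,P[:,1]-312)<35)&(P[:,2]>118)&(P[:,2]<260)
print(g.sum(),np.round(np.percentile(P[g],[0,.5,2,5],axis=0)[:,2]))
for q in P[g][np.argsort(P[g][:,2])][::10][:15]: print(np.round(q))
E
```

```text
25.0
shift cm [0.03 0.06 0.34] spin 0.0 clock 6.55 tcp [516.5 312.5 173.4] cur yaw deg 19.0 j7 -1.88
[524. 310. 183.]
[530. 313. 188.]
[526. 319. 191.]
[526. 316. 193.]
[523. 318. 195.]
[521. 328. 197.]
[526. 302. 199.]
[526. 315. 200.]
[525. 312. 201.]
[526. 307. 204.]
[522. 321. 206.]
[524. 300. 207.]
[518. 328. 208.]
[525. 316. 210.]
[516. 326. 213.]
[529. 303. 215.]
[529. 308. 217.]
[527. 307. 218.]
[529. 305. 219.]
[526. 319. 222.]
[521. 318. 224.]
[526. 313. 226.]
[530. 299. 228.]
[522. 317. 228.]
[535. 310. 229.]
13162 [184. 188. 193. 200.]
[524. 317. 184.]
[523. 323. 185.]
[526. 315. 186.]
[524. 321. 187.]
[526. 316. 187.]
[524. 322. 188.]
[524. 309. 188.]
[518. 325. 188.]
[524. 307. 189.]
[519. 324. 189.]
[519. 326. 189.]
[524. 323. 189.]
[525. 305. 189.]
[525. 318. 190.]
[528. 312. 190.]
```

```bash
python3 - <<'E'
from h import *
s=ctrl.read_state()
z=np.load("w2.npz"); d=z["d"]; M=np.array(cal("wrist")[0]["mount"])
Rm=R.from_euler("xyz",s["tool_rot"]).as_matrix()
for v in range(225,290,5):
    u=322; print(v,z["im"][v,u],round(float(d[v,u])),np.round(wcloud(None,d,s,[u],[v])[0]), end=" | ")
print()
z=np.load("s2.npz"); d=z["d"]
for v in range(172,196,2):
    for u in (430,433): print(u,v,z["im"][v,u],round(float(d[v,u])),np.round(world("scene",d,[u],[v])[0]))
c,f=cal("scene"); E=np.linalg.inv(c["extrinsics"])
for zz in (148,173,184):
    p=E@[517,312,zz,1]; print(zz,c["cx"]+f*p[0]/p[2],c["cy"]+f*p[1]/p[2],p[2])
E
```

```text
225 [143  54  13] 258 [495. 306.  81.] | 230 [143  56  17] 264 [489. 304.  77.] | 235 [131  51  14] 271 [483. 301.  71.] | 240 [36 32 31] 143 [526. 317. 192.] | 245 [34 29 30] 137 [526. 317. 198.] | 250 [34 29 29] 133 [525. 316. 202.] | 255 [34 30 30] 127 [526. 317. 208.] | 260 [34 30 30] 124 [525. 316. 212.] | 265 [33 31 30] 119 [525. 317. 216.] | 270 [40 38 40] 116 [525. 316. 219.] | 275 [39 37 38] 116 [523. 316. 220.] | 280 [39 38 40] 117 [521. 315. 220.] | 285 [39 38 37] 117 [519. 314. 220.] | 
430 172 [44 45 47] 1222 [536. 309. 252.]
433 172 [43 45 46] 1253 [508. 313. 233.]
430 174 [43 44 45] 1232 [531. 309. 242.]
433 174 [43 44 45] 1251 [513. 315. 230.]
430 176 [44 45 47] 1238 [530. 310. 235.]
433 176 [41 43 43] 1250 [517. 316. 227.]
430 178 [44 45 48] 1240 [531. 311. 229.]
433 178 [44 46 47] 1249 [521. 318. 224.]
430 180 [79 81 83] 1254 [523. 312. 217.]
433 180 [83 86 88] 1246 [526. 319. 222.]
430 182 [107 112 113] 1253 [527. 313. 214.]
433 182 [103 106 107] 1252 [525. 320. 214.]
430 184 [106 110 112] 1258 [527. 314. 207.]
433 184 [106 110 112] 1260 [522. 321. 206.]
430 186 [ 98 102 103] 1262 [526. 315. 200.]
433 186 [105 109 110] 1260 [525. 323. 202.]
430 188 [ 95  98 100] 1267 [526. 316. 193.]
433 188 [93 97 98] 1268 [523. 323. 193.]
430 190 [83 86 87] 1268 [528. 318. 189.]
433 190 [80 83 84] 1546 [310. 305.   2.]
430 192 [52 53 55] 1542 [321. 299.   1.]
433 192 [51 52 53] 1538 [320. 308.   3.]
430 194 [49 49 51] 1533 [332. 301.   2.]
433 194 [48 48 51] 1543 [320. 309.  -5.]
148 426.41798280361587 198.14204611498678 1305.5678564481013
173 427.93801414254665 191.2056582599077 1288.3154451957257
184 428.6198015714256 188.09444474719925 1280.7243842446803
```

Both cameras put the shut fingertips at about z = 185 while the TCP reads 173. So the tips are really some 11 mm behind the reported TCP, not 25 mm ahead, and the pads only pinched the top of the bottle. I'll correct for that and re-grasp about 42 mm lower, at the bottle's new yaw of 11°.

```bash
python3 - <<'E'
from h import *
go(516.1,312.8,32,np.radians(11.3))
E
```

```text
shift cm [-1.000e-02 -5.000e-02  1.414e+01] spin 7.7 clock 6.55 tcp [516.5 312.5 173.4] cur yaw deg 19.0 j7 -1.88
```

{"method": "play_rows", "body": {"targets": [[0, 0, 0, 0, 4], [0, 0, 0, 0, 7.7], [0, 0, 0, 0, 7.7], [0, 0, 0, 0, 7.7], [0, 0, 0, 3, 7.7], [0, 0, 0, 5, 7.7], [0, 0, 0, 5, 7.7]]}}

```text
clock: 7.25
eef_pos: [515.0, 311.4, 121.0]
tool_rot: [3.139, 0.006, 0.198]
force: [-1.3, 0.0, 0.2]
width: 85.1
gripper_force: 0.0
```

```bash
python3 - <<'E'
from fit import *
s=ctrl.read_state(); print(s["width"]); im,d=ctrl.get_image("wrist"); vv,uu=np.nonzero(d>0); P=wcloud(im,d,s,uu,vv)
a=(abs(P[:,0]-510)<80)&(abs(P[:,1]-309)<28)&(P[:,2]>35)&(P[:,2]<118)
q=show("now",P[a]); k=np.array([np.sin(q[3])*np.cos(q[4]),np.sin(q[3])*np.sin(q[4]),np.cos(q[3])]); G=q[:3]+60*k; print(G)
go(G[0],G[1],G[2]-36,q[4])
# open fingers tips, tool frame
T=(P-s["eef_pos"])@R.from_euler("xyz",s["tool_rot"]).as_matrix()
for sg in (1,-1):
    g=(T[:,1]*sg>40)&(T[:,1]*sg<62)&(abs(T[:,0])<15)&(T[:,2]<10)&(T[:,2]>-90); print(g.sum(), np.round(np.percentile(T[g],[1,50,99],axis=0)).tolist())
E
```

```text
85.10607562755463
now foot [469.8 304.5  33.7] lean 53.4 yaw 11.0 cost 0.23 7311
[517.07163016 313.68283798  69.48340406]
shift cm [ 0.15 -0.15  8.92] spin 0.4 clock 7.3 tcp [516.1 312.1 122.6] cur yaw deg 11.4 j7 -1.99
5441 [[-13.0, 41.0, -89.0], [6.0, 49.0, -71.0], [12.0, 62.0, -24.0]]
4823 [[-12.0, -62.0, -89.0], [6.0, -48.0, -68.0], [12.0, -41.0, -24.0]]
```

{"method": "play_rows", "body": {"targets": [[0, 0.1, -0.1, 3, 0.4], [0, 0.1, -0.1, 6, 0.4], [0, 0.1, -0.1, 8, 0.4], [0, 0.1, -0.1, 9, 0.4], [0, 0.1, -0.1, 9, 0.4], [0, 0.1, -0.1, 9, 0.4]]}}

```text
clock: 7.9
eef_pos: [518.8, 314.5, 35.1]
tool_rot: [-3.141, -0.002, 0.19]
force: [0.7, -0.2, -0.2]
width: 85.3
gripper_force: 0.0
```

{"method": "play_rows", "body": {"targets": [[0.3, 0, 0, 0, 0], [1, 0, 0, 0, 0], [1, 0, 0, 0, 0], [1, 0, 0, 0, 0], [1, 0, 0, 0, 0], [1, 0, 0, 0, 0], [1, 0, 0, 0, 0]]}}

```text
clock: 8.6
eef_pos: [518.8, 312.8, 35.1]
tool_rot: [3.14, -0.001, 0.19]
force: [0.5, -1.8, 5.9]
width: 46.8
gripper_force: 60.8
```

{"method": "play_rows", "body": {"targets": [[1, 0, 0, -1, 0], [1, 0, 0, -2.5, 0], [1, 0, 0, -4.5, 0], [1, 0, 0, -7, 0], [1, 0, 0, -10, 0], [1, 0, 0, -13, 0], [1, 0, 0, -15, 0], [1, 0, 0, -15, 0]]}}

```text
clock: 9.4
eef_pos: [519.6, 315.4, 188.1]
tool_rot: [-3.138, -0.007, 0.19]
force: [0.5, 0.7, -3.6]
width: 46.8
gripper_force: 62.1
```

```bash
python3 - <<'E'
from fit import *
s=ctrl.read_state(); print(s["width"],s["gripper_force"],s["force"]); im,d=ctrl.get_image("wrist"); np.savez("w3.npz",im=im,d=d)
i2,d2=ctrl.get_image("scene"); np.savez("s3.npz",im=i2,d=d2)
a=cv2.resize(im,(480,300)); b=cv2.resize(i2[130:290,340:500],(300,300),interpolation=cv2.INTER_CUBIC)
cv2.imwrite("pics/g3.png",np.hstack([a,b])[...,::-1]); go(517,312,170,.3313)
E
```

```text
46.788658494924086 62.05099940299988 [ 0.46191285  0.71660621 -3.59481753]
shift cm [-0.08  0.18  1.42] spin -8.1 clock 9.5 tcp [517.5 313.9 184.2] cur yaw deg 10.9 j7 -2.0
```

View pics/g3.png

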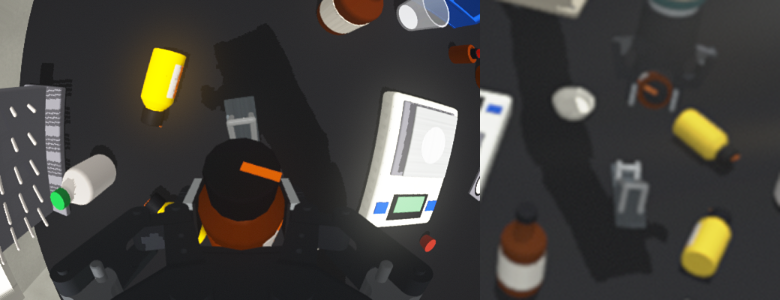

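The bottle is held firmly, with the cap at (245,175) in the left half, but it still leans forward. The tool only turns about its vertical, so I'll right the bottle by levering its foot rim against the back wall of the fixed reader block. First I'll measure the lean in the grip.

```bash
cat >> fit.py <<'E'
def held(tag="h",lean0=.87,view=True):
    s=ctrl.read_state(); im,d=ctrl.get_image("wrist"); np.savez(tag+".npz",im=im,d=d)
    vv,uu=np.nonzero(d>0); P=wcloud(im,d,s,uu,vv); C=im[vv,uu].astype(int)
    Rm=R.from_euler("xyz",s["tool_rot"]).as_matrix(); T=(P-s["eef_pos"])@Rm
    # frame: x fwd, y' = -tool y, z up  (origin TCP)
    Q=T*[1,-1,-1]
    a=(abs(Q[:,1])<21)&(Q[:,0]>-30)&(Q[:,0]<75)&(Q[:,2]>-30)&(Q[:,2]<95); pts=Q[a]; col=C[a]
    red=(col[:,0]-col[:,2]>20)|(pts[:,2]>45)
    pts=pts[red]; col=col[red]
    l=lean0; f=fitb(pts,[-60*np.sin(l),0,36-60*np.cos(l),l,0]); q=f.x
    k=np.array([np.sin(q[3])*np.cos(q[4]),np.sin(q[3])*np.sin(q[4]),np.cos(q[3])])
    res=dict(foot=q[:3],lean=np.degrees(q[3]),yaw=np.degrees(q[4]),cost=f.cost/len(pts),n=len(pts))
    t=(np.array([0,0,36.])-q[:3])@k; res["t"]=t
    w=pts-q[:3]; o=(col[:,0]>150)&(col[:,0]-col[:,2]>90)&(w@k>100)
    if o.sum()>5:
        m=w[o].mean(0); m-=k*(m@k); m/=np.linalg.norm(m); up=np.array([0,0,1.]); ax=np.cross(k,up); 
        ang=np.arctan2(np.linalg.norm(ax),k[2]); ax=ax/(np.linalg.norm(ax)+1e-9)
        mu=R.from_rotvec(ax*ang).apply(m); cur=np.arctan2(Rm[1,0],Rm[0,0])
        res["label_in_tool_deg"]=np.degrees(np.arctan2(mu[1],mu[0])); res["label_world"]=res["label_in_tool_deg"]+np.degrees(cur); res["no"]=o.sum()
    for kk,v in res.items(): print(kk,np.round(v,2),end="; ")
    print(); return res,s,im
E
python3 - <<'E'
from fit import *
held()
go(700,-100,200,-.21);go(740,-357,200,-.21)
s=ctrl.read_state();print(s["qpos"])
E
```

```text
foot [-37.2    1.94 -12.17]; lean 38.19; yaw -1.53; cost 5.2; n 18760; t 60.88; label_in_tool_deg -42.73; label_world -31.82; no 683; 
shift cm [10.14 44.07 -1.67] spin 23.0 clock 9.55 tcp [517.  313.5 183.2] cur yaw deg 10.9 j7 -2.0
shift cm [ 9.2  70.06 -1.65] spin 23.0 clock 9.55 tcp [517.  313.5 183.2] cur yaw deg 10.9 j7 -2.0
[-0.56938275  0.60707918 -0.03514679  1.68968183  0.02658808  0.84696483
 -1.99613011]
```

```bash
python3 - <<'E'
from h import *
z=np.load("h.npz"); im,d=z["im"],z["d"]; s=ctrl.read_state()
Rm=R.from_euler("xyz",s["tool_rot"]).as_matrix()
save("h_crop",im,(220,160,420,320),3.5)
def Q(u,v): return (wcloud(im,d,s,u,v)-s["eef_pos"])@Rm*[1,-1,-1]
for v in range(180,300,6): print(v,im[v,322],np.round(Q([322],[v])[0],0))
o=(im[...,0].astype(int)-im[...,2]>110)&(im[...,0]>170)&(im[...,1]<140); v,u=np.nonzero(o); k=(abs(u-340)<60)&(v>170)&(v<290); v,u=v[k],u[k]
q=Q(u,v); print(len(u),np.round(q[np.argmin(u)]),np.round(q[np.argmax(u)]),u.min(),u.max())
E
```

```text
180 [72 78 79] [  -2.    0. -177.]
186 [28 25 28] [43.  1. 49.]
192 [29 27 28] [41.  1. 52.]
198 [29 27 29] [39.  1. 53.]
204 [27 26 25] [38.  1. 56.]
210 [31 29 28] [37.  1. 58.]
216 [28 27 27] [35.  1. 60.]
222 [224 100   9] [34.  1. 61.]
228 [67 37 23] [33.  1. 63.]
234 [30 26 26] [31.  1. 64.]
240 [30 27 27] [30.  1. 66.]
246 [29 26 25] [29.  1. 68.]
252 [26 23 24] [ 66.   1. 151.]
258 [28 25 24] [26.  1. 71.]
264 [29 25 25] [25.  1. 71.]
270 [29 25 26] [24.  1. 73.]
276 [27 22 24] [21.  1. 72.]
282 [27 23 23] [18.  1. 70.]
288 [28 25 25] [13.  1. 65.]
294 [59 31 21] [ 8.  1. 62.]
651 [34.  1. 63.] [ 32. -15.  65.] 321 375
```

View pics/h_crop.png

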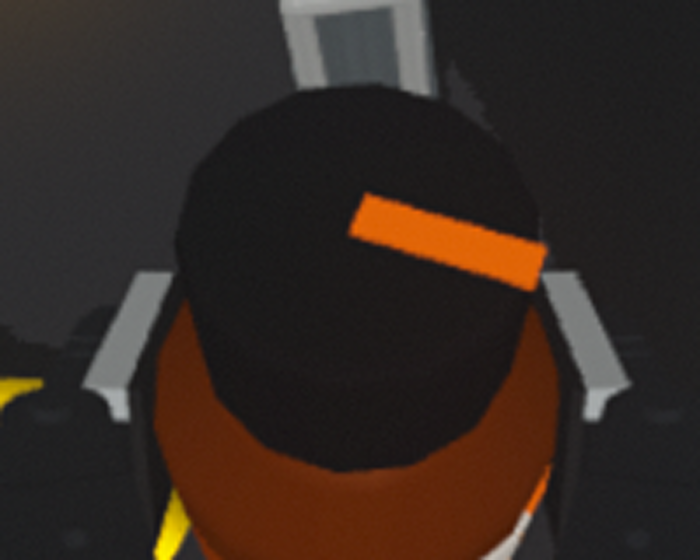

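The crop shows the cap-top centre at about (322,222) and the stroke running right to (375,238). From depth along that column the lean is about 51°, and the label sits about -100° from the tool's x. Next I carry it behind the reader block.

{"method": "play_rows", "body": {"targets": [[1, 0.2, 2, -1, 2], [1, 0.7, 6, -1, 5], [1, 1.2, 10.5, -1, 8], [1, 1.7, 15, -1, 11], [1, 2.2, 20, -1, 14], [1, 2.7, 25, -1, 17], [1, 3.3, 30, -1, 20], [1, 3.8, 35, -1, 23.3], [1, 4.4, 40, -1, 23.3], [1, 5, 45, -1, 23.3]]}}

```text
clock: 10.55
eef_pos: [650.6, -119.9, 192.8]
tool_rot: [3.141, 0.003, -0.218]
force: [0.8, 0.6, -3.3]
width: 46.8
gripper_force: 62.2
```

```bash
python3 - <<'E'
from h import *
go(722,-353,190,np.radians(-12.4))
E
```

```text
shift cm [12.01 21.21  0.26] spin -0.1 clock 10.55 tcp [ 650.6 -119.9  192.8] cur yaw deg -12.5 j7 -1.61
```

{"method": "play_rows", "body": {"targets": [[1, 2.5, 4, 0, 0], [1, 5, 8.5, 0, 0], [1, 7.5, 13, 0, 0], [1, 10, 17.5, 0, 0], [1, 11.5, 20.5, 0, 0], [1, 12, 21.2, 0, 0], [1, 12, 21.2, 0, 0], [1, 12, 21.2, 0, 0]]}}

```text
clock: 11.35
eef_pos: [722.6, -348.0, 192.5]
tool_rot: [-3.139, 0.003, -0.216]
force: [-0.1, 0.1, -2.7]
width: 46.9
gripper_force: 62.3
```

```bash
cat > m.py <<'E'
from h import *
def Qf():
    s=ctrl.read_state(); im,d=ctrl.get_image("wrist"); Rm=R.from_euler("xyz",s["tool_rot"]).as_matrix()
    f=lambda u,v:(wcloud(im,d,s,u,v)-s["eef_pos"])@Rm*[1,-1,-1]
    return s,im,d,f
def capscan(us=(300,322,345)):
    s,im,d,f=Qf()
    for u in us:
        v=np.arange(120,330,12); q=f([u]*len(v),v); print(u,[(int(a),*np.round(b).astype(int)) for a,b in zip(v,q)])
    return s,im,d,f
E
python3 - <<'E'
from m import *
s,im,d,f=capscan((322,))
vv,uu=np.nonzero(d>0); P=wcloud(im,d,s,uu,vv)
b=(abs(P[:,2]-70)<6)&(np.hypot(P[:,0]-623,P[:,1]+331)<70); print(b.sum()); 
if b.sum()>50: print(cv2.minAreaRect(P[b,:2].astype(np.float32)),(P[b,:2]@[.977,-.215]).max())
go(722,-353,32,np.radians(-12.4))
i2,d2=ctrl.get_image("scene"); a=cv2.resize(im,(480,300)); b=cv2.resize(i2[110:250,140:280],(300,300),interpolation=cv2.INTER_CUBIC)
cv2.imwrite("pics/g5.png",np.hstack([a,b])[...,::-1])
E
```

```text
322 [(120, np.int64(62), np.int64(0), np.int64(-192)), (132, np.int64(49), np.int64(0), np.int64(-193)), (144, np.int64(35), np.int64(0), np.int64(-192)), (156, np.int64(22), np.int64(0), np.int64(-192)), (168, np.int64(8), np.int64(0), np.int64(-193)), (180, np.int64(-5), np.int64(0), np.int64(-192)), (192, np.int64(41), np.int64(0), np.int64(52)), (204, np.int64(38), np.int64(0), np.int64(56)), (216, np.int64(35), np.int64(0), np.int64(61)), (228, np.int64(32), np.int64(0), np.int64(63)), (240, np.int64(30), np.int64(0), np.int64(66)), (252, np.int64(28), np.int64(0), np.int64(70)), (264, np.int64(25), np.int64(0), np.int64(72)), (276, np.int64(20), np.int64(0), np.int64(71)), (288, np.int64(13), np.int64(0), np.int64(66)), (300, np.int64(4), np.int64(0), np.int64(60)), (312, np.int64(-1), np.int64(0), np.int64(59)), (324, np.int64(-7), np.int64(0), np.int64(59))]
0
shift cm [ 0.05  0.64 16.11] spin 0.1 clock 11.4 tcp [ 723.1 -347.1  193.1] cur yaw deg -12.3 j7 -1.34
```

View pics/g5.png

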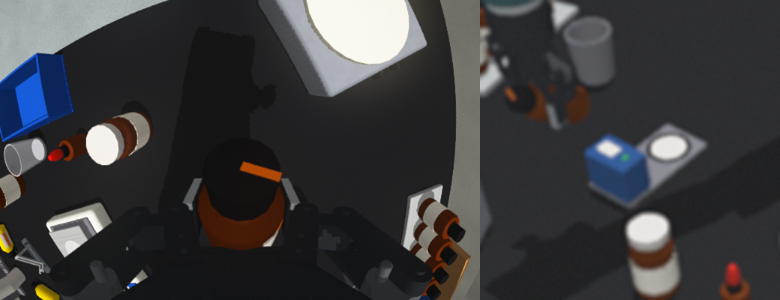

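The picture shows the bottle held at (240,190), leaning as before, and the block (scene crop 615,170) with its near back face free. I lower it there.

{"method": "play_rows", "body": {"targets": [[1, 0, 0.6, 4, 0], [1, 0, 0.6, 8, 0], [1, 0, 0.6, 11, 0], [1, 0, 0.6, 14, 0], [1, 0, 0.6, 15.5, 0], [1, 0, 0.6, 16.1, 0], [1, 0, 0.6, 16.1, 0], [1, 0, 0.6, 16.1, 0]]}}

```text
clock: 12.25
eef_pos: [723.3, -355.9, 35.1]
tool_rot: [3.141, -0.003, -0.216]
force: [0.7, -1.2, -2.4]
width: 47.0
gripper_force: 62.5
```

```bash
python3 - <<'E'
from m import *
s=ctrl.read_state(); print(s["force"])
w=np.array([647.9,-336.9]); u=np.array([.977,-.215])
print("n",(s["eef_pos"][:2]-w)@u,"lat",(s["eef_pos"][:2]-w)@[.215,.977],s["eef_pos"][2],np.degrees(s["tool_rot"]))
E
```

```text
[ 0.72584528 -1.22447422 -2.36488709]
n 77.77351890985486 lat -2.3466845775140226 35.11771614402667 [179.95730915  -0.18779429 -12.3812788 ]
```

{"method": "play_rows", "body": {"targets": [[1, -1, 0, 0, 0], [1, -1.6, 0, 0, 0], [1, -1.9, 0, 0, 0], [1, -2.1, 0, -0.5, 0], [1, -2.35, 0, -1.1, 0], [1, -2.35, 0, -1.1, 0]]}}

```text
clock: 12.85
eef_pos: [705.1, -351.6, 48.4]
tool_rot: [3.14, -0.014, -0.216]
force: [7.6, -1.7, 0.2]
width: 46.7
gripper_force: 64.5
```

```bash
python3 - <<'E'
from m import *
s,im,d,f=capscan((322,)); print(s["force"])
w=np.array([647.9,-336.9]); u=np.array([.977,-.215])
print("n",(s["eef_pos"][:2]-w)@u,"lat",(s["eef_pos"][:2]-w)@[.215,.977],s["eef_pos"][2],np.degrees(s["tool_rot"]))
E
```

```text
322 [(120, np.int64(63), np.int64(0), np.int64(-48)), (132, np.int64(56), np.int64(0), np.int64(-48)), (144, np.int64(48), np.int64(0), np.int64(-49)), (156, np.int64(40), np.int64(0), np.int64(-48)), (168, np.int64(32), np.int64(0), np.int64(-49)), (180, np.int64(24), np.int64(0), np.int64(-49)), (192, np.int64(42), np.int64(0), np.int64(55)), (204, np.int64(39), np.int64(0), np.int64(58)), (216, np.int64(36), np.int64(0), np.int64(61)), (228, np.int64(33), np.int64(0), np.int64(65)), (240, np.int64(30), np.int64(0), np.int64(66)), (252, np.int64(27), np.int64(0), np.int64(69)), (264, np.int64(24), np.int64(0), np.int64(71)), (276, np.int64(22), np.int64(0), np.int64(74)), (288, np.int64(19), np.int64(0), np.int64(76)), (300, np.int64(8), np.int64(0), np.int64(66)), (312, np.int64(-2), np.int64(0), np.int64(58)), (324, np.int64(-8), np.int64(0), np.int64(59))]
[ 7.58609206 -1.69243076  0.24237302]
n 59.01261260237435 lat -2.0568028001555327 48.4342558100829 [179.93575383  -0.81093215 -12.37136084]
```

The lean has dropped to about 42° at 7.6 N, so levering works. I continue along the arc.

{"method": "play_rows", "body": {"targets": [[1, -0.3, 0, -0.5, 0], [1, -0.6, 0, -0.95, 0], [1, -1, 0, -1.35, 0], [1, -1.4, 0, -1.75, 0], [1, -1.85, 0, -2.1, 0], [1, -2.3, 0, -2.45, 0], [1, -2.8, 0, -2.7, 0], [1, -3.2, 0, -2.9, 0], [1, -3.2, 0, -2.9, 0]]}}

```text
clock: 13.8
eef_pos: [675.0, -344.8, 77.7]
tool_rot: [3.14, -0.017, -0.216]
force: [9.5, -1.7, -1.1]
width: 46.4
gripper_force: 65.1
```

```bash
python3 - <<'E'
from m import *
s,im,d,f=capscan((300,322,340)); print(s["force"])
w=np.array([647.9,-336.9]); u=np.array([.977,-.215])
print("n",(s["eef_pos"][:2]-w)@u,"lat",(s["eef_pos"][:2]-w)@[.215,.977],s["eef_pos"][2],np.degrees(s["tool_rot"]))
E
```

```text
300 [(120, np.int64(63), np.int64(16), np.int64(-76)), (132, np.int64(54), np.int64(16), np.int64(-78)), (144, np.int64(45), np.int64(16), np.int64(-78)), (156, np.int64(36), np.int64(16), np.int64(-79)), (168, np.int64(27), np.int64(16), np.int64(-78)), (180, np.int64(65), np.int64(0), np.int64(151)), (192, np.int64(9), np.int64(17), np.int64(-77)), (204, np.int64(15), np.int64(13), np.int64(-25)), (216, np.int64(28), np.int64(9), np.int64(37)), (228, np.int64(25), np.int64(8), np.int64(44)), (240, np.int64(22), np.int64(8), np.int64(49)), (252, np.int64(24), np.int64(7), np.int64(62)), (264, np.int64(27), np.int64(6), np.int64(76)), (276, np.int64(24), np.int64(6), np.int64(77)), (288, np.int64(20), np.int64(6), np.int64(77)), (300, np.int64(16), np.int64(6), np.int64(78)), (312, np.int64(13), np.int64(6), np.int64(79)), (324, np.int64(8), np.int64(7), np.int64(78))]
322 [(120, np.int64(63), np.int64(0), np.int64(-79)), (132, np.int64(54), np.int64(0), np.int64(-78)), (144, np.int64(45), np.int64(0), np.int64(-78)), (156, np.int64(36), np.int64(0), np.int64(-78)), (168, np.int64(27
[... 997 characters left out ...]
), np.int64(-78)), (204, np.int64(19), np.int64(-10), np.int64(-11)), (216, np.int64(28), np.int64(-7), np.int64(37)), (228, np.int64(25), np.int64(-7), np.int64(44)), (240, np.int64(23), np.int64(-6), np.int64(49)), (252, np.int64(24), np.int64(-6), np.int64(62)), (264, np.int64(26), np.int64(-5), np.int64(75)), (276, np.int64(23), np.int64(-5), np.int64(77)), (288, np.int64(20), np.int64(-5), np.int64(77)), (300, np.int64(16), np.int64(-5), np.int64(78)), (312, np.int64(13), np.int64(-5), np.int64(79)), (324, np.int64(10), np.int64(-5), np.int64(80))]
[ 9.51236227 -1.66127431 -1.10075833]
n 28.21177175676762 lat -1.8350883154917905 77.70581650949721 [179.93019765  -0.97956872 -12.35542204]
```

{"method": "play_rows", "body": {"targets": [[1, -0.3, 0, -0.1, 0], [1, -0.6, 0, -0.1, 0], [1, -0.9, 0, -0.1, 0], [1, -0.9, 0, -0.1, 0], [1, -0.9, 0, -0.1, 0]]}}

```text
clock: 14.35
eef_pos: [669.1, -343.5, 80.1]
tool_rot: [3.14, -0.023, -0.215]
force: [12.8, -2.0, -0.1]
width: 46.7
gripper_force: 65.7
```

```bash
cat >> m.py <<'E'
def caplane(world=True):
    s,im,d,f=Qf(); v,u=np.mgrid[240:332:2,285:360:2]; v,u=v.ravel(),u.ravel(); q=f(u,v)
    q=q[(d[v,u]>0)&(abs(q[:,1])<16)&(abs(q[:,2]-79)<9)]
    Rm=R.from_euler("xyz",s["tool_rot"]).as_matrix(); F=Rm@np.diag([1,-1,-1.])
    m=np.ones(len(q),bool)
    for _ in range(8):
        A=np.c_[q[m][:,:2],np.ones(m.sum())]; p=np.linalg.lstsq(A,q[m][:,2],rcond=None)[0]
        m=abs(np.c_[q[:,:2],np.ones(len(q))]@p-q[:,2])<1.5
    n=np.array([-p[0],-p[1],1]); n/=np.linalg.norm(n); nw=F@n
    print("plane n",m.sum(),"tilt fwd deg",np.degrees(np.arctan2(n[0],n[2])).round(1),"left",np.degrees(np.arctan2(n[1],n[2])).round(1),"world tilt",np.degrees(np.arccos(nw[2])).round(1),"cap z over TCP",p[2].round(1),"xmax",q[m][:,0].max().round(1),"y",q[m][:,1].min().round(1),q[m][:,1].max().round(1),"force",s["force"].round(1),"pitch",np.degrees(s["tool_rot"][1]).round(2))
    return s,im,d,f
E
python3 - <<'E'
from m import *
s,*_=caplane()
w=np.array([647.9,-336.9]); u=np.array([.977,-.215])
print("n",(s["eef_pos"][:2]-w)@u,s["eef_pos"][2])
E
```

```text
plane n 971 tilt fwd deg 6.0 left -0.0 world tilt 4.7 cap z over TCP 80.8 xmax 24.4 y -10.5 10.8 force [12.8 -2.  -0.1] pitch -1.32
n 22.14522211277942 80.13788928017213
```

{"method": "play_rows", "body": {"targets": [[1, -0.4, 0, -0.1, 0], [1, -0.7, 0, -0.2, 0], [1, -0.9, 0, -0.2, 0], [1, -0.9, 0, -0.2, 0], [1, 0.8, 0, -0.2, 0], [1, 2.5, 0, -0.2, 0], [1, 2.5, 0, -3, 0], [1, 2.5, 0, -7, 0], [1, 2.5, 0, -10, 0], [1, 2.5, 0, -10, 0]]}}

```text
clock: 15.4
eef_pos: [687.0, -349.2, 181.9]
tool_rot: [3.138, -0.013, -0.217]
force: [1.0, -0.7, -2.6]
width: 46.8
gripper_force: 64.6
```

```bash
python3 - <<'E'
from m import *
s,im,d,f=caplane()
o=(im[...,0].astype(int)-im[...,2]>110)&(im[...,0]>170)&(im[...,1]<140); v,u=np.nonzero(o); k=(abs(u-335)<50)&(v>230)&(v<335); v,u=v[k],u[k]
q=f(u,v); a=q[np.argsort(u)]; print(len(u),"stroke in",a[:15].mean(0).round(1),"out",a[-15:].mean(0).round(1))
c=np.polyfit(a[:,1],a[:,0],1); print("label in tool deg", np.degrees(np.arctan2(-c[0],-1)))
go(578,15.6,170,np.radians(60)); print(s["qpos"])
save("h6",im,(220,160,420,360),2.5)
E
```

```text
plane n 661 tilt fwd deg 3.2 left -0.2 world tilt 2.5 cap z over TCP 81.7 xmax 20.3 y -10.4 10.8 force [ 1.  -0.7 -2.6] pitch -0.73
0 stroke in [nan nan nan] out [nan nan nan]<stdin>:4: RuntimeWarning: Mean of empty slice.
  ret = um.true_divide(
Traceback (most recent call last):
TypeError: expected non-empty vector for x
```

{"method": "play_rows", "body": {"targets": [[1, -1.2, -2, 0, -5], [1, -3, -5.5, 0, -13], [1, -5, -9.5, 0, -21], [1, -7.5, -13.5, 0, -29], [1, -9.5, -17.5, 0, -37], [1, -12, -21.5, 0, -45], [1, -14, -25.5, 0, -53], [1, -16, -29, 0, -61], [1, -17.7, -32, 0, -69], [1, -18.5, -33.3, 0, -77]]}}

```text
clock: 16.45
eef_pos: [571.8, 22.7, 173.3]
tool_rot: [-3.138, -0.001, 1.139]
force: [0.0, 0.9, -2.6]
width: 46.7
gripper_force: 64.5
```

{"method": "play_rows", "body": {"targets": [[1, 0, 0, 0, -8], [1, 0, 0, 0, -16], [1, 0, 0, 0, -23], [1, 0, 0, 0, -23], [1, 0, 0, 0, -23]]}}

```text
clock: 16.95
eef_pos: [573.5, 17.6, 173.3]
tool_rot: [-3.14, 0.0, 1.526]
force: [0.1, 0.2, -3.4]
width: 47.0
gripper_force: 64.5
```

```bash
python3 - <<'E'
from m import *
s,im,d,f=caplane()
go(578,15.6,92,np.radians(87.6))
i,dd=ctrl.get_image("scene"); P=world("scene",dd,*np.mgrid[150:640,100:300].reshape(2,-1)); C=i[tuple(np.mgrid[150:640,100:300].reshape(2,-1)[::-1])].astype(int)
a=(np.hypot(P[:,0]-578,P[:,1]-16)<45)&(P[:,2]>120)&(P[:,2]<215)&(C[:,0]-C[:,2]>25); print("amber zmin",np.percentile(P[a,2],[1,3,10]).round(1),P[a].mean(0),a.sum())
E
```

```text
plane n 659 tilt fwd deg 3.0 left -0.2 world tilt 3.1 cap z over TCP 81.9 xmax 22.8 y -9.2 12.0 force [ 0.1  0.2 -3.4] pitch 0.01
shift cm [-0.19  0.45  8.14] spin -0.2 clock 17.0 tcp [573.7  17.7 173.4] cur yaw deg 87.4 j7 -0.42
amber zmin [152.8 154.  157.8] [587.54624453  40.74458386 181.58456105] 188
```

{"method": "play_rows", "body": {"targets": [[1, -0.2, 0.45, 3, 0], [1, -0.2, 0.45, 6, 0], [1, -0.2, 0.45, 7.5, 0], [1, -0.2, 0.45, 8.2, 0], [1, -0.2, 0.45, 8.2, 0], [1, -0.2, 0.45, 8.2, 0]]}}

```text
clock: 17.65
eef_pos: [579.3, 16.0, 92.7]
tool_rot: [3.14, -0.0, 1.529]
force: [-0.8, -0.5, -2.7]
width: 46.9
gripper_force: 64.5
```

{"method": "play_rows", "body": {"targets": [[1, 0, 0, 0.15, 0], [1, 0, 0, 0.3, 0], [1, 0, 0, 0.4, 0], [1, 0, 0, 0.4, 0]]}}

```text
clock: 18.05
eef_pos: [579.3, 15.8, 88.4]
tool_rot: [3.14, -0.0, 1.529]
force: [2.0, 0.4, -1.8]
width: 46.7
gripper_force: 64.5
```

{"method": "play_rows", "body": {"targets": [[1, 0, 0, 0.1, 0], [1, 0, 0, 0.2, 0], [1, 0, 0, 0.2, 0]]}}

```text
clock: 18.35
eef_pos: [579.3, 15.9, 86.2]
tool_rot: [3.14, -0.0, 1.529]
force: [1.5, -0.0, 1.3]
width: 46.8
gripper_force: 64.5
```

```bash
python3 - <<'E'
from m import *
print(ctrl.read_state()["force"])
i,dd=ctrl.get_image("scene"); u,v=np.mgrid[260:370,150:260].reshape(2,-1); P=world("scene",dd,u,v); C=i[v,u].astype(int)
b=(abs(P[:,0]-578)<52)&(abs(P[:,1]-15.6)<52)&(P[:,2]>50)&(P[:,2]<74)&(np.hypot(P[:,0]-578,P[:,1]-15.6)>36)&(C.max(1)-C.min(1)<25)&(C.max(1)>90); print("pan z",np.median(P[b,2]),b.sum())
z=np.load("scene.npz"); P0=world("scene",z["d"],u,v); print("before",np.median(P0[b,2]))
E
```

```text
[ 1.49603447 -0.01981975  1.31894695]
pan z 61.74960951565902 465
before 65.79896949847898
```

{"method": "play_rows", "body": {"targets": [[1, 0, 0, -0.1, 0], [0.4, 0, 0, -0.1, 0], [0.35, 0, 0, -0.1, 0], [0.3, 0, 0, -0.1, 0], [0.2, 0, 0, -0.1, 0], [0.1, 0, 0, -0.1, 0], [0.1, 0, 0, -0.1, 0], [0.1, 0, 0, -0.1, 0]]}}

```text
clock: 19.2
eef_pos: [578.5, 15.7, 86.9]
tool_rot: [-3.142, 0.0, 1.529]
force: [0.0, 0.2, -0.3]
width: 77.0
gripper_force: 0.0
```

{"method": "play_rows", "body": {"targets": [[0.1, 0, 0, -3, 0], [0.1, 0, 0, -6, 0], [0.1, 0, 0, -9, 0], [0.1, 0, 0, -11, 0], [0.1, -3, 0, -11, 0], [0.1, -6, 0, -11, 0], [0.1, -7, 0, -11, 0], [0.1, -7, 0, -11, 0], [0.1, -7, 0, -11, 0], [0.1, -7, 0, -11, 0]]}}

```text
clock: 20.2
eef_pos: [575.7, -52.0, 196.9]
tool_rot: [3.142, -0.001, 1.531]
force: [0.1, -0.4, -0.8]
width: 76.7
gripper_force: 0.0
```

```bash
python3 - <<'E'
from m import *
s=ctrl.read_state(); im,d=ctrl.get_image("wrist"); np.savez("w7.npz",im=im,d=d)
i,dd=ctrl.get_image("scene"); np.savez("s7.npz",im=i,d=dd)
cv2.imwrite("pics/g7.png",np.hstack([cv2.resize(im,(480,300)),cv2.resize(i[130:250,260:380],(300,300),interpolation=cv2.INTER_CUBIC)])[...,::-1])
o=(im[...,0].astype(int)-im[...,2]>110)&(im[...,0]>170)&(im[...,1]<140); v,u=np.nonzero(o)
P=wcloud(im,d,s,u,v); k=(np.hypot(P[:,0]-579,P[:,1]-16)<40)&(P[:,2]>155)&(P[:,2]<180); q=P[k]; print(k.sum(),q.mean(0))
v,u=np.nonzero(d>0); P=wcloud(im,d,s,u,v); c=(np.hypot(P[:,0]-579,P[:,1]-16)<45)&(P[:,2]>150)&(P[:,2]<180); p=P[c]
A=np.c_[p[:,:2],np.ones(len(p))]; m=np.ones(len(p),bool)
for _ in range(10):
    x=np.linalg.lstsq(A[m],p[m,2],rcond=None)[0]; m=abs(A@x-p[:,2])<2
cen,rad=cv2.minEnclosingCircle(p[m,:2].astype(np.float32)); print("cap",cen,rad,"slope deg",np.degrees(x[:2]),"z",np.median(p[m,2]))
dq=q.mean(0)[:2]-np.array(cen); print("label world deg",np.degrees(np.arctan2(dq[1],dq[0])),np.linalg.norm(dq))
E
```

```text
34 [585.62289378  23.82615272 166.28603295]
cap (577.8743896484375, 26.6886043548584) 16.58657455444336 slope deg [ 0.42170362 -0.11468774] z 166.33976015212914
label world deg -20.27523330670784 8.260323579195768
```

View pics/g7.png

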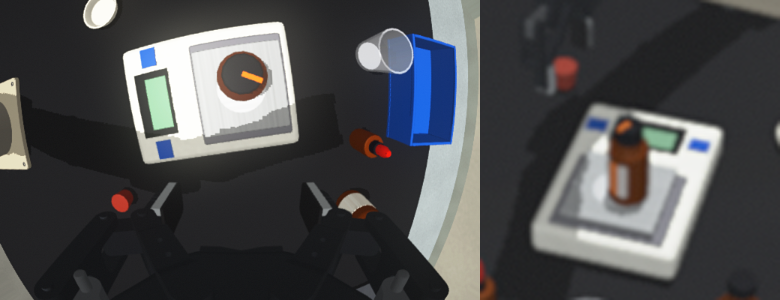

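The wrist view shows the bottle upright on the pan, cap at (242,75), stroke pointing right and slightly down. The scene crop agrees at (628,170). Next I refine the label angle and the disc position.

```bash
python3 - <<'E'
from m import *
s=ctrl.read_state(); z=np.load("w7.npz"); im,d=z["im"],z["d"]
hsv=cv2.cvtColor(im,cv2.COLOR_RGB2HSV); v,u=np.nonzero((hsv[...,2]>140)&(hsv[...,1]>120)&(hsv[...,0]<25))
P=wcloud(im,d,s,u,v); k=(np.hypot(P[:,0]-578,P[:,1]-27)<17)&(abs(P[:,2]-166)<4); q=P[k][:,:2]
c=q.mean(0); w,V=np.linalg.eigh(np.cov((q-c).T)); a=V[:,1]; a=a*np.sign(a@(c-[577.9,26.7])); print(k.sum(),c,"label deg",np.degrees(np.arctan2(a[1],a[0])),np.sqrt(w)*3.46)
for n in ("scene","top"):
    im=np.load(n+".npz")["im"]; c,f=cal(n); E=np.array(c["extrinsics"]); p=np.linalg.inv(E)@[527,-310,8,1]; u0,v0=c["cx"]+f*p[0]/p[2],c["cy"]+f*p[1]/p[2]
    g=im.min(2); m=np.zeros_like(g); m[int(v0)-20:int(v0)+20,int(u0)-20:int(u0)+20]=1
    t=((g>140)&(m>0)).astype(np.uint8); nl,lab,st,cen=cv2.connectedComponentsWithStats(t); j=1+np.argmax(st[1:,4]); uu,vv=cen[j]
    ray=E[:3,:3]@[(uu-c["cx"])/f,(vv-c["cy"])/f,1]; o=E[:3,3]; X=o+ray*(8-o[2])/ray[2]; print(n,"pred",u0,v0,"disc px",cen[j],st[j],X)
go(577.9,26.7,110,np.radians(-20.5))
E
```

```text
237 [585.34466954  23.47699625] label deg -22.418220396092646 [ 4.85937178 16.81787941]
scene pred 227.96119807182745 178.92289012404737 disc px [227.7388535  178.33121019] [220 173  17  12 157] [ 524.77697861 -312.13874677    8.        ]
top pred 397.0440597059051 212.87032514341507 disc px [399.52791878 200.35025381] [389 194  22  17 197] [ 576.7225255 -320.5075365    8.       ]
shift cm [ 7.91 -0.1   8.7 ] spin -71.8 clock 20.3 tcp [575.7 -52.5 196.9] cur yaw deg 87.7 j7 -0.28
```

{"method": "play_rows", "body": {"targets": [[0, 1, 0, 0, -8], [0, 2, 0, 0, -16], [0, 3, 0, 0, -24], [0, 4, 0, 0, -32], [0, 5, 0, 0, -40], [0, 6, 0, 0, -48], [0, 7, 0, 0, -56], [0, 7.9, -0.1, 0, -64], [0, 7.9, -0.1, 0, -70], [0, 7.9, -0.1, 0, -70]]}}

```text
clock: 21.3
eef_pos: [577.8, 25.9, 196.8]
tool_rot: [3.141, -0.001, 2.753]
force: [-0.3, 0.4, -0.1]
width: 85.4
gripper_force: 0.0
```

{"method": "play_rows", "body": {"targets": [[0, 0, 0, 0, 0], [0, 0, 0, 1, 0]]}}

```text
clock: 21.5
eef_pos: [578.9, 25.0, 187.7]
tool_rot: [3.14, 0.002, 2.749]
force: [1.1, 0.9, -0.1]
width: 85.4
gripper_force: 0.0
```

```bash
python3 - <<'E'
from m import *
go(577.9,26.7,87,np.radians(157.6)); s,im,d,f=Qf(); print(s["width"])
v,u=np.nonzero(d>0); P=wcloud(im,d,s,u,v); c=(np.hypot(P[:,0]-578,P[:,1]-27)<30)&(abs(P[:,2]-166.3)<3); print(c.sum()); 
if c.sum()>50: print(cv2.minEnclosingCircle(P[c,:2].astype(np.float32)))
E
```

```text
shift cm [ 0.18  0.1  10.07] spin -0.1 clock 21.5 tcp [578.9  25.  187.7] cur yaw deg 157.5 j7 0.58
85.35901872206996
2160
((577.6920776367188, 27.109994888305664), 16.46416664123535)
```

{"method": "play_rows", "body": {"targets": [[0, 0.2, 0.1, 3, 0], [0, 0.2, 0.1, 6, 0], [0, 0.2, 0.1, 8.5, 0], [0, 0.2, 0.1, 9.8, 0], [0, 0.2, 0.1, 10, 0], [0, 0.2, 0.1, 10, 0], [0.3, 0.2, 0.1, 10, 0], [0.4, 0.2, 0.1, 10, 0]]}}

```text
clock: 22.35
eef_pos: [577.3, 26.6, 88.1]
tool_rot: [3.141, 0.002, 2.75]
force: [0.2, -0.6, -0.9]
width: 59.3
gripper_force: 0.0
```

{"method": "play_rows", "body": {"targets": [[0.45, 0, 0, 0, 0], [0.6, 0, 0, -0.1, 0], [1, 0, 0, -0.2, 0], [1, 0, 0, -0.3, 0], [1, 0, 0, -0.4, 0]]}}

```text
clock: 22.85
eef_pos: [576.4, 26.4, 90.9]
tool_rot: [-3.141, -0.0, 2.751]
force: [0.7, 1.0, -1.7]
width: 46.8
gripper_force: 61.6
```

{"method": "play_rows", "body": {"targets": [[1, 0, 0, -1.5, 0], [1, 0, 0, -4, 0], [1, 0, 0, -7, 0], [1, 0, -1, -9, 0], [1, -1, -4.5, -9.5, -2], [1, -2.2, -9, -9.5, -5], [1, -3.3, -13.5, -9.5, -8], [1, -4.5, -18.5, -9.5, -10], [1, -5.7, -23.5, -9.5, -10], [1, -6.8, -28, -9.5, -10]]}}

```text
clock: 23.85
eef_pos: [531.2, -260.4, 186.5]
tool_rot: [-3.141, -0.001, 2.925]
force: [1.5, -0.7, -2.8]
width: 47.2
gripper_force: 62.3
```

{"method": "play_rows", "body": {"targets": [[1, -0.6, -2.5, 0, 0], [1, -1.2, -4.5, 0, 0], [1, -1.3, -5.2, 0, 0], [1, -1.3, -5.2, 0, 0], [1, -1.3, -5.2, 0, 0]]}}

```text
clock: 24.35
eef_pos: [534.2, -309.9, 186.2]
tool_rot: [3.14, -0.0, 2.927]
force: [0.3, -0.2, -2.3]
width: 46.8
gripper_force: 62.4
```

```bash
python3 - <<'E'
from m import *
s,im,d,f=caplane()
go(525.7,-311,31.5,np.radians(167.6))
v,u=np.nonzero(d>0); P=wcloud(im,d,s,u,v); C=im[v,u].astype(int)
b=(abs(P[:,2]-70)<7)&(np.hypot(P[:,0]-623,P[:,1]+331)<75); print(b.sum(), cv2.minAreaRect(P[b,:2].astype(np.float32)) if b.sum()>50 else "")
g=(abs(P[:,2]-8)<6)&(np.hypot(P[:,0]-526,P[:,1]+311)<50)&(C.min(1)>150); print("white",g.sum(), np.round(P[g].mean(0),1) if g.sum() else "", cv2.minEnclosingCircle(P[g,:2].astype(np.float32)) if g.sum() else "")
save("g8",im)
E
```

```text
plane n 368 tilt fwd deg 9.2 left 0.6 world tilt 9.2 cap z over TCP 79.1 xmax 16.5 y -11.6 10.6 force [ 0.3 -0.2 -2.3] pitch -0.03
shift cm [ 0.82 -0.34 15.48] spin 0.2 clock 24.4 tcp [ 534.4 -309.6  186.3] cur yaw deg 167.8 j7 1.3
0 
white 1900 [ 525.8 -316.     8.6] ((526.0155639648438, -311.0476379394531), 49.821441650390625)
```

View pics/g8.png

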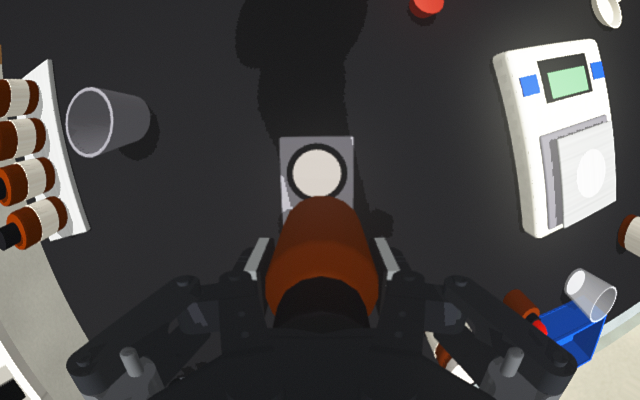

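The picture shows the disc at (317,171), clear of the block. The bottle has swung in the grip, though: its foot is now forward at (323,205) and its cap back at (320,310). I measure that lean next.

```bash
cat > t.py <<'E'
from m import *
from scipy.optimize import least_squares
def body(lean0=-.4,vis=False):
    s,im,d,f=Qf(); v,u=np.nonzero((d>0)&(d<240)); q=f(u,v); C=im[v,u].astype(int)
    a=(abs(q[:,1])<22)&(q[:,0]>-35)&(q[:,0]<75)&(q[:,2]>-50)&(q[:,2]<90)&(C[:,0]-C[:,2]>28)&(C[:,0]>1.8*C[:,2]); p=q[a]
    best=None
    for l0 in (lean0,lean0-.3,lean0+.3):
        def r(x):
            k=np.array([np.sin(x[2]),np.sin(x[3]),np.cos(x[2])]); k/=np.linalg.norm(k); w=p-[x[0],x[1],36]; t=w@k; rad=np.linalg.norm(w-t[:,None]*k,axis=1)
            tt=t+59; return rad-np.interp(tt,[70,82],[24,16.5])
        g=least_squares(r,[0,0,l0,0],loss="soft_l1")
        if best is None or g.cost<best.cost: best=g
    x=best.x; k=np.array([np.sin(x[2]),np.sin(x[3]),np.cos(x[2])]); k/=np.linalg.norm(k); t=(p-[x[0],x[1],36])@k
    print("lean deg",np.degrees(x[2]).round(1),"side",np.degrees(x[3]).round(1),"axis off",x[:2].round(1),"cost",best.cost/len(p),len(p),"t rng from grasp",np.percentile(t,[.5,99.5]).round(1),"force",s["force"].round(1),"tcp",s["eef_pos"].round(1))
    g=(q[:,0]>-40) # disc
    return s,im,d,f,x
def disc():
    s,im,d,f=Qf(); hs=im.min(2); v,u=np.nonzero((d>0)&(hs>120)); P=wcloud(im,d,s,u,v)
    k=(abs(P[:,2]-8)<6)&(np.hypot(P[:,0]-526,P[:,1]+311)<34); m=np.zeros(hs.shape,np.uint8); m[v[k],u[k]]=1
    n,l,st,c=cv2.connectedComponentsWithStats(m); j=1+np.argmax(st[1:,4]); vv,uu=np.nonzero(l==j); P=wcloud(im,d,s,uu,vv)
    print("disc",cv2.minEnclosingCircle(P[:,:2].astype(np.float32)),P.mean(0).round(1),st[j])
E
python3 - <<'E'
from t import *
body(); disc()
E
```

```text
lean deg -3.5 side 0.2 axis off [-3.1 -0.4] cost 0.9077609535707375 7894 t rng from grasp [-59.8  20.1] force [-0.1  0.8 -3.3] tcp [ 534.4 -309.6  186.3]
disc ((525.0632934570312, -312.889892578125), 26.353639602661133) [ 524.4 -312.7    8.6] [ 292  149   49   47 1796]
```

The lean is only -3.5° and the apparent swing was perspective. The disc is at (525, -312.8). I lower the bottle onto it.

{"method": "play_rows", "body": {"targets": [[1, 0.5, -0.3, 3, 0], [1, 0.85, -0.5, 7, 0], [1, 0.85, -0.5, 11, 0], [1, 0.85, -0.5, 13.5, 0], [1, 0.85, -0.5, 14.5, 0], [1, 0.85, -0.5, 15, 0], [1, 0.85, -0.5, 15, 0], [1, 0.85, -0.5, 15, 0]]}}

```text
clock: 25.3
eef_pos: [526.1, -315.2, 37.4]
tool_rot: [-3.141, 0.003, 2.925]
force: [0.7, -0.2, -2.2]
width: 47.2
gripper_force: 62.5
```

{"method": "play_rows", "body": {"targets": [[1, 0, 0, 0.1, 0], [1, 0, 0, 0.2, 0], [1, 0, 0, 0.3, 0], [1, 0, 0, 0.3, 0]]}}

```text
clock: 25.7
eef_pos: [525.6, -315.4, 35.3]
tool_rot: [-3.14, 0.002, 2.925]
force: [-1.9, 0.3, 9.7]
width: 46.6
gripper_force: 64.0
```

{"method": "play_rows", "body": {"targets": [[1, 0, 0, -0.1, 0], [1, 0, 0, -0.1, 0], [0.4, 0, 0, -0.1, 0], [0.35, 0, 0, -0.1, 0], [0.3, 0, 0, -0.1, 0], [0.2, 0, 0, -0.1, 0], [0.1, 0, 0, -0.1, 0], [0, 0, 0, -0.1, 0], [0, 0, 0, -0.1, 0], [0, 0, 0, -0.1, 0]]}}

```text
clock: 26.7
eef_pos: [524.8, -315.0, 33.9]
tool_rot: [3.142, -0.0, 2.925]
force: [-0.3, -0.5, 0.2]
width: 85.1
gripper_force: 0.0
```

{"method": "play_rows", "body": {"targets": [[0, 0, 0, -2, 0], [0, 0, 0, -5, 0], [0, 0, 0, -9, 0], [0, 0, 0, -12, 0], [0, -3, 0, -15, 0], [0, -6, 0, -17, 0], [0, -9, 0, -18, 0], [0, -9, 0, -18, 0], [0, -9, 0, -18, 0], [0, -9, 0, -18, 0]]}}

```text
clock: 27.7
eef_pos: [611.1, -334.1, 212.9]
tool_rot: [-3.141, -0.003, 2.925]
force: [0.2, -0.3, -0.4]
width: 85.8
gripper_force: 0.0
```

```bash
python3 - <<'E'
from m import *
s=ctrl.read_state(); im,d=ctrl.get_image("wrist"); i,dd=ctrl.get_image("scene")
cv2.imwrite("pics/g9.png",np.hstack([cv2.resize(im,(480,300)),cv2.resize(i[120:240,160:280],(300,300),interpolation=cv2.INTER_CUBIC)])[...,::-1])
v,u=np.nonzero(d>0); P=wcloud(im,d,s,u,v); hsv=cv2.cvtColor(im,cv2.COLOR_RGB2HSV)[v,u]
c=(np.hypot(P[:,0]-525,P[:,1]+313)<40)&(abs(P[:,2]-113)<4); p=P[c]; x=np.linalg.lstsq(np.c_[p[:,:2],np.ones(len(p))],p[:,2],rcond=None)[0]
cen,r=cv2.minEnclosingCircle(p[:,:2].astype(np.float32)); print("cap",cen,r,"slope",np.degrees(x[:2]).round(1),"z",np.median(p[:,2]))
k=c&(hsv[:,2]>140)&(hsv[:,1]>120)&(hsv[:,0]<25); q=P[k][:,:2]; w,V=np.linalg.eigh(np.cov(q.T)); a=V[:,1]; a=a*np.sign(a@(q.mean(0)-cen)); print("label deg",np.degrees(np.arctan2(a[1],a[0])),k.sum())
b=(abs(P[:,2]-70)<6)&(np.hypot(P[:,0]-623,P[:,1]+331)<75); print("block",b.sum(), cv2.minAreaRect(P[b,:2].astype(np.float32)) if b.sum()>50 else "")
g=(abs(P[:,2]-8)<4)&(hsv[:,2]>90)&(P[:,0]<570)&(np.hypot(P[:,0]-520,P[:,1]+311)<80); print("plate",g.sum(),cv2.minAreaRect(P[g,:2].astype(np.float32)))
print(s["clock"],s["width"],s["eef_pos"])
E
```

```text
cap (526.6336059570312, -315.04608154296875) 16.647043228149414 slope [0.3 0.1] z 112.97333177770093
label deg -11.714847750633904 122
block 3615 ((598.35791015625, -327.1399230957031), (75.97138214111328, 98.83126068115234), 77.31767272949219)
plate 2495 ((531.8589477539062, -314.17816162109375), (79.87820434570312, 93.28604888916016), 78.17060852050781)
27.7 85.77203775305438 [ 611.13228783 -334.13912457  212.92768109]
```

View pics/g9.png

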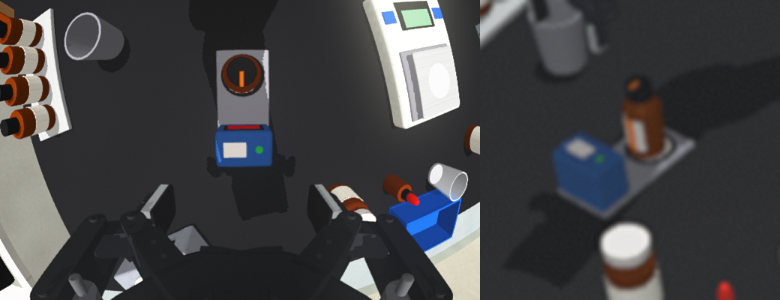

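The bottle stands upright on the disc (left view 243,75), 3 mm from its centre. The stroke points straight at the red window, within about 1°.

```bash
python3 -c "
from h import *
print(ctrl.finish_job())"
```

```text
the job is handed in; nothing more can be done
None
```

The job is handed in, but the judge returned no verdict: the bottle stood free on the balance pan for about two seconds, and by my measurements now stands upright on the reader's disc, about 3 mm off centre, its label within 1° of the window. The real fingertips sit about 11 mm behind the reported TCP rather than 25 mm ahead. My first grasp slipped because of that, turning the bottle a little in its cradle.

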